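# Make up two polishing kits

## Robot

A 6-joint arm with a two-finger parallel gripper is mounted at the origin on the work surface. World frame = base frame: x ahead of the robot, y to its left, z up, the work surface at z = 0. Lengths are in m, angles in rad, forces in N, time in s.
With the tool pointing down it reaches from about 0.225 to 0.875 m from the base axis. Payload 3.4 kg.
Tool frame: the origin (TCP) lies at the very end of the fingers, on their centre line; the grasp point (between the pads) lies 19 mm behind it; z points along the fingers, y is the line along which they close (so a half turn about z gives the same grasp; the last joint's range is limited). The gripper opens to 85 mm and grips with 20 to 120 N. Pads are 22 mm wide; open, the fingers measure 114 mm over their backs; the gripper's body (76 mm by 85 mm) begins 54 mm behind the grasp point. The pads swing forward as they close: fully open they stand 13 mm farther back than shut.
Start: joints at [-1.25, 0.276, 1.505, -0, 1.361, -0.121], TCP at [0.246, -0.52, 0.231] pointing down, gripper open.
Joint ranges: [-2.89, 2.89], [-0.75, 2.08], [0.22, 2.7], [-1.18, 4.32], [0.11, 2.71], [-2.7, 2.7]. Speed limits (rad/s): [2.57, 2.57, 3.14, 3.14, 3.14, 3.14].

## Interface

Orientations are given as a unit quaternion [w, x, y, z].
In Python, from rig import manip, eyes gives the robot as it stands.
- The arm moves only by the tool servo_tool, never from a script. Its argument "series" is text: rows parted by semicolons, each of 7 numbers parted by spaces: the shift along the tool's x, y, z in m, then the turn, a rotation vector about the tool's x, y, z in degrees, then the closure, from 0 (fully open) to 1 (shut). In form: dx dy dz ax ay az fingers; .... A call has 1 to 5 rows; each row is the pose to reach, as a shift and turn from the pose commanded when the call began, along the tool's axes at that moment; what a row does not reach only later rows make up. A row lasts 1/10 s, in which the tool goes at most 50 mm and 8.59 degrees, less where a joint would pass 70% of its speed; a pose out of reach is approached as far as the arm can. A call with a gripper value outside its range is refused whole. The fingers move at their own pace and stop on an object; "squeeze" is the grip in N (left out, the last holds). Time passes only in rows, so rows that repeat a pose let the fingers close. It gives the time, the measured TCP pose, the force, the opening and the grip force at its end, in the units of the state.
- manip.get_state(): the state, without advancing time (a new reading comes with each control period).
- eyes.get_image(name): name is "side" or "top" or "wrist"; returns the picture (420x560x3 uint8, red, green, blue); there is no depth.
- eyes.camera_info(name): a dict with "fx", "fy", "cx", "cy" (pixels), "dist" ([k1, k2, p1, p2, k3] as OpenCV has them; the pictures are not rectified), "eye" and "orientation" of the camera in the world. Camera axes: x right, y down, z forward; pixel columns grow to the right and rows downward; lengths in m; the calibration is good to about 2 mm. A picture is of the moment at which its call begins: read the wrist's pose just before it. camera_info takes no time and is no camera call; for the wrist camera it gives the pose at the moment of the call.
- manip.sign_off(): hands the job in; it is judged then, once.
The state is a dict: "clock": time; "qpos": joint angles; "qd": joint speeds; "effort": joint torques, N m; "position": TCP position; "ee_rot": TCP orientation; "contact_force": force on the tool from outside, world axes, zero at the start; "moment": the same for the moment, N m; "width": finger opening in m; "gripper_force": force on a finger pad.
Only numpy, scipy, OpenCV 4.12 (cv2) and the standard library are available. Lean on these libraries where they do the work, as an engineer would, in place of code of your own. Each camera call takes 0.05 s, during which the arm holds its last target. There are 200 camera calls.

## Task

Make up two polishing kits from the stock on the bench: the yellow tray gets the black mount in its middle bay and the red-capped and blue-capped bottles in its two end bays; the blue tray gets the red mount in its middle bay and the green-capped bottle in either end bay. Everything must stand upright and flat on the floor of its bay; never tip a bottle or a mount over. Leave the black-capped bottle, the beaker and the wash bottle standing where they are.

Things in the scene. Friction and masses are not known exactly. Their poses are not given: they have to be found in the camera images.
- tray_yellow: A yellow plastic kit tray fixed to the bench, 74 mm (its x) by 196 mm (its y), rim 10 mm high. Three open bays in a row along its y, each 66 mm (x) by 60 mm (y) inside, centred at y = -64, 0 and +64 mm, parted by 4 mm ribs as high as the rim; the bays' floor is 3 mm above the bench. Origin: centre of the underside; z up.
- tray_blue: A blue plastic kit tray fixed to the bench, 74 mm (its x) by 196 mm (its y), rim 10 mm high. Three open bays in a row along its y, each 66 mm (x) by 60 mm (y) inside, centred at y = -64, 0 and +64 mm, parted by 4 mm ribs as high as the rim; the bays' floor is 3 mm above the bench. Origin: centre of the underside; z up.
- mount_black: A loose round specimen mount of black resin with a round copper core showing in its top. 40 mm diameter, 25 mm high, about 60 g, standing on the bench. Origin: centre of its underside; z along its axis, up.
- mount_red: A loose round specimen mount of red resin with a square steel core showing in its top. 40 mm diameter, 25 mm high, about 60 g, standing on the bench. Origin: centre of its underside; z along its axis, up.
- bottle_red: A loose white dropper bottle with a red cap (and a red band round its foot): plain cylinder 34 mm in diameter up to 56 mm, shoulder to 63 mm, then the cap, 25 mm in diameter, tapering to a nozzle; 86 mm high in all, about 60 g, standing upright on the bench. Origin: centre of its underside; z along its axis, up.
- bottle_blue: A loose white dropper bottle with a blue cap (and a blue band round its foot): plain cylinder 34 mm in diameter up to 56 mm, shoulder to 63 mm, then the cap, 25 mm in diameter, tapering to a nozzle; 86 mm high in all, about 60 g, standing upright on the bench. Origin: centre of its underside; z along its axis, up.
- bottle_green: A loose white dropper bottle with a green cap (and a green band round its foot): plain cylinder 34 mm in diameter up to 56 mm, shoulder to 63 mm, then the cap, 25 mm in diameter, tapering to a nozzle; 86 mm high in all, about 60 g, standing upright on the bench. Origin: centre of its underside; z along its axis, up.
- bottle_black: A loose white dropper bottle with a black cap (and a black band round its foot): plain cylinder 34 mm in diameter up to 56 mm, shoulder to 63 mm, then the cap, 25 mm in diameter, tapering to a nozzle; 86 mm high in all, about 60 g, standing upright on the bench; it belongs to no kit and stays where it is. Origin: centre of its underside; z along its axis, up.
- beaker: A loose see-through beaker, 68 mm across the rim, 85 mm high, standing to the left (+y) of the trays; stays where it is. Origin: centre of its underside; z up.
- wash_bottle: A loose white wash bottle with a red cap, 60 mm in diameter, 160 mm high, standing to the right (-y) of the trays; stays where it is. Origin: centre of its underside; z up.
Mind the look-alikes: they are no part of the job. Leave any purple look-alike of the mount_black alone.

How it is judged:
By the outcome, as a careful person would: the job done as asked, in the order asked, and still so for the second after the job is handed in, with the robot touching nothing.
It also fails if it takes over 120 s, if anything falls off the work surface, if the arm or the gripper's body presses on something with over 40 N, if the wrist force passes 120 N, or if a joint passes its speed limit or range.

## Working session

There is one attempt and no reset: what is moved stays moved. The work goes in short steps, Python scripts to look and compute and a tool call to move; the robot and the scene stay as the last step left them, time stands still between calls to the robot, and variables do not carry over. Pictures are saved under pics/ and viewed, at most 14 in all, crops included, and the job is handed in when it is done.

Besides the shell and the picture viewer there is one more tool, called after ">>>" as name(argument=value, ...) on one line, values as JSON. servo_tool: Moves the arm, as the interface text tells. Its arguments: {"type":"object","properties":{"series":{"type":"string"},"squeeze":{"type":"number"}},"required":["series"]}

```bash
mkdir -p pics; ls
python3 - <<'E'
from rig import manip, eyes
import cv2
for n in ("top","side"):
    im=eyes.get_image(n); cv2.imwrite(f"pics/{n}0.png",im[:,:,::-1]); print(n,eyes.camera_info(n))
print(manip.get_state())
E
```

```text
pics
top {'fx': 455.4500539163766, 'fy': 455.4500539163766, 'cx': 273.90720109679137, 'cy': 197.92947494113352, 'dist': array([0.02939177, 0.        , 0.        , 0.        , 0.        ]), 'eye': array([0.35323342, 0.00290123, 1.45152512]), 'orientation': array([ 0.05541794, -0.695176  ,  0.71517874, -0.04667488])}
side {'fx': 532.437922965689, 'fy': 532.437922965689, 'cx': 276.4074104658434, 'cy': 218.78261537495533, 'dist': array([0.02510044, 0.        , 0.        , 0.        , 0.        ]), 'eye': array([-0.17733312,  0.75737513,  0.80047595]), 'orientation': array([ 0.16585713, -0.33380273,  0.82909253, -0.41674061])}
{'clock': 0.1, 'qpos': array([-1.25000362e+00,  2.76501555e-01,  1.50603325e+00,  2.00045902e-05,
        1.36071264e+00, -1.21005249e-01]), 'qd': array([ 0.0006126 , -0.00109615, -0.00365256,  0.00048065, -0.00122113,
       -0.00165556]), 'effort': array([ 1.27104053e-03, -4.17699552e+01, -2.46403795e+01, -1.77881032e-05,
        5.70668824e-03,  8.35210727e-06]), 'position': array([ 0.24569329, -0.51932279,  0.2305328 ]), 'ee_rot': array([-8.24243035e-04,  9.75700996e-01,  2.19104726e-01, -7.27820267e-05]), 'contact_force': array([-0.67017886,  0.68316177, -0.18016427]), 'moment': array([ 0.0041448 , -0.09402656, -0.04700554]), 'gripper_force': 0.0, 'width': 0.0855886700349734}
```

View pics/top0.png

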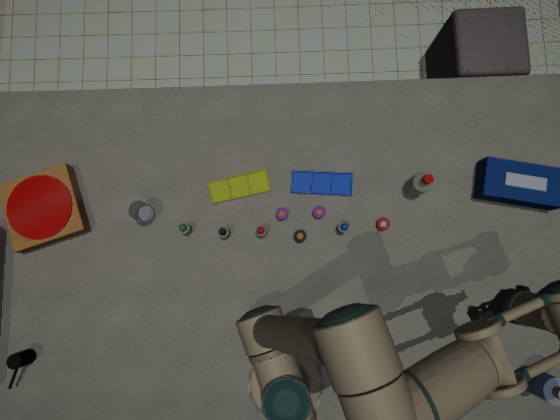

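View pics/side0.png

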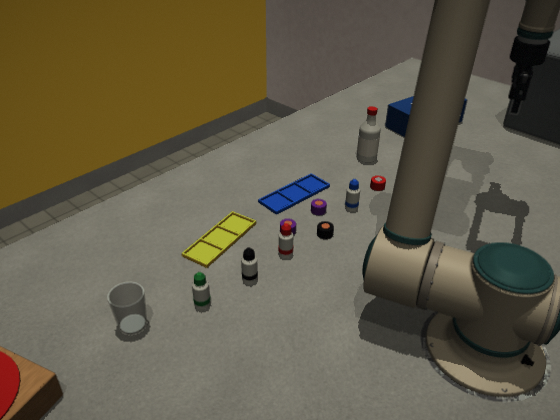

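The top view shows, in order of pixel position:
- green bottle (185,229), black bottle (223,232), red bottle (261,231), blue bottle (343,228)
- black mount (300,236), with purple look-alikes at (282,214) and (319,212)
- red mount (383,224); the wash bottle's red cap (428,180) is the other red thing
- yellow tray (240,186), blue tray (322,183)

I'll take an enlarged crop to check these.

Run:
```python
import cv2
im=cv2.imread("pics/top0.png")
c=im[160:250,170:400]
cv2.imwrite("pics/crop0.png",cv2.convertScaleAbs(cv2.resize(c,None,fx=3.45,fy=3.45,interpolation=cv2.INTER_CUBIC),alpha=1.4))
s=cv2.imread("pics/side0.png")[160:310,175:395]
cv2.imwrite("pics/crop1.png",cv2.convertScaleAbs(cv2.resize(s,None,fx=3.6,fy=3.6,interpolation=cv2.INTER_CUBIC),alpha=1.4))
```

```text
(no output)
```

View pics/crop0.png

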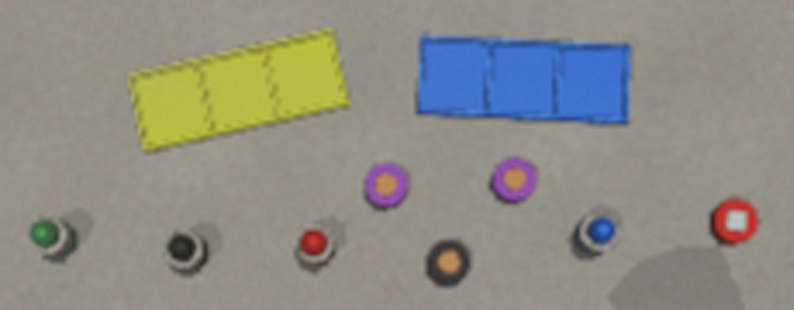

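View pics/crop1.png

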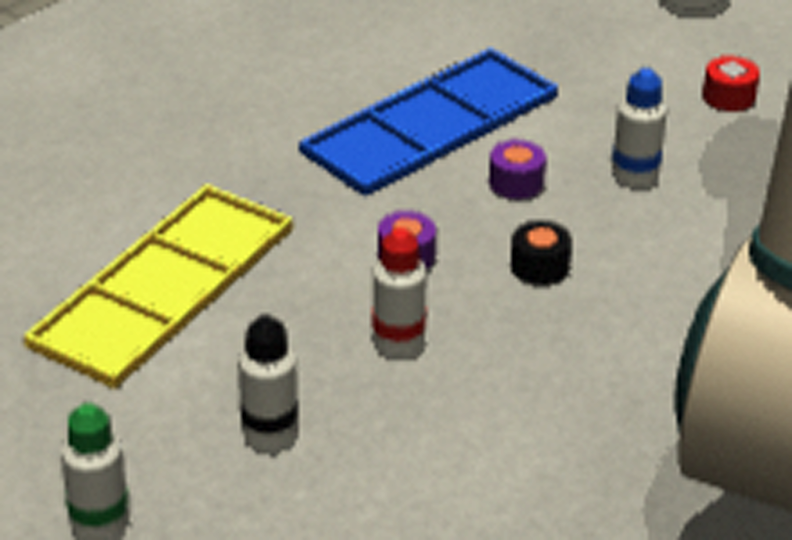

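The crops confirm it. Black mount (448,262 in the crop) has a black ring with a copper core, and the two purple-ringed ones at (386,184) and (514,179) are look-alikes. Red mount is at (736,220) with a square steel core. Tray corners are readable in both views.

```bash
cat > h.py <<'E'
from rig import manip, eyes
import numpy as np, cv2
from scipy.spatial.transform import Rotation as R
def ray(info,uv):
    K=np.array([[info['fx'],0,info['cx']],[0,info['fy'],info['cy']],[0,0,1]])
    p=cv2.undistortPoints(np.array([[uv]],float),K,np.array(info['dist']))[0,0]
    return R.from_quat(info['orientation'],scalar_first=True).apply([p[0],p[1],1.])
def at(info,uv,z):
    d=ray(info,uv); e=np.array(info['eye']); return (e+d*(z-e[2])/d[2])[:2]
def shift(x,y,z,yaw=None):
    """tool-frame shift to world target; yaw = world angle of tool y (closing line), mod 180"""
    s=manip.get_state(); T=R.from_quat(s['ee_rot'],scalar_first=True)
    d=T.inv().apply(np.array([x,y,z])-s['position'])
    yv=T.as_matrix()[:,1]; cur=np.degrees(np.arctan2(yv[1],yv[0]))
    t=0 if yaw is None else (yaw-cur+90)%180-90
    print("shift",d.round(4),"az",round(-t,1),"cur yaw",round(cur,1),"q6",s['qpos'][5].round(2),"tilt",np.round(T.as_matrix()[:,2],4),"t",round(s['clock'],2),"pos",s['position'].round(4))
E
python3 - <<'E'
from h import *
it,is_=eyes.camera_info("top"),eyes.camera_info("side")
T=lambda c,z:at(it,(170+c[0]/3.45-.4,160+c[1]/3.45-.4),z)
S=lambda c,z:at(is_,(175+c[0]/3.6-.4,160+c[1]/3.6-.4),z)
for n,a,b,z in [("mblack",(448,262),(542,237),.025),("mred",(736,220),(733,69),.025),("green",(43,233),(89,425),.075),("black",(182,247),(267,340),.075),("red",(313,241),(401,247),.075),("blue",(602,230),(645,88),.075),
 ("purple1",(386,184),(407,225),.025),("purple2",(514,179),(518,155),.025)]:
    print(n,T(a,z).round(4),S(b,z).round(4))
for n,a,b in [("yel",[(130,74),(332,29),(349,104),(145,151)],[(208+0,186),(292,220),(116,383),(27,341)]),("blu",[(420,36),(630,45),(628,123),(416,113)],[(490,50),(557,91),(366,191),(301,147)])]:
    for F,l in ((T,a),(S,b)):
        P=np.array([F(c,.01) for c in l],np.float32); r=cv2.minAreaRect(P)
        print(n,P.mean(0).round(4),"box",np.round(r[1],4),round(r[2],1)); print(P.round(3).tolist())
w=eyes.camera_info("wrist");print(w); print(manip.get_state()['position'])
E
```

```text
mblack [ 0.44   -0.0588] [ 0.438  -0.0576]
mred [ 0.4708 -0.3205] [ 0.4676 -0.3184]
green [0.4725 0.298 ] [0.4691 0.3002]
black [0.4567 0.1759] [0.4504 0.1823]
red [0.4587 0.0609] [0.4546 0.0635]
blue [ 0.4612 -0.1922] [ 0.4557 -0.1863]
purple1 [ 0.5126 -0.0048] [ 0.5117 -0.0048]
purple2 [ 0.5139 -0.1216] [ 0.5111 -0.1194]
yel [0.6069 0.1292] box [0.0742 0.1941] 11.1
[[0.6240000128746033, 0.23100000619888306], [0.6620000004768372, 0.04100000113248825], [0.5899999737739563, 0.027000000700354576], [0.5519999861717224, 0.21699999272823334]]
yel [0.6004 0.1339] box [0.0721 0.1989] 12.1
[[0.6570000052452087, 0.04399999976158142], [0.5860000252723694, 0.03099999949336052], [0.5440000295639038, 0.2240000069141388], [0.6150000095367432, 0.2370000034570694]]
blu [ 0.6087 -0.1354] box [0.1961 0.0736] 85.6
[[0.6520000100135803, -0.04100000113248825], [0.6380000114440918, -0.23600000143051147], [0.5649999976158142, -0.23000000417232513], [0.5799999833106995, -0.03500000014901161]]
blu [ 0.6016 -0.1289] box [0.1967 0.0751] 85.6
[[0.6320000290870667, -0.23100000619888306], [0.5580000281333923, -0.22100000083446503], [0.5730000138282776, -0.028999999165534973], [0.6439999938011169, -0.03500000014901161]]
{'fx': 375.3063368686986, 'fy': 375.3063368686986, 'cx': 274.42007251343097, 'cy': 210.52403172108768, 'dist': array([-0.01948849,  0.        ,  0.        ,  0.        ,  0.        ]), 'eye': array([ 0.3184527 , -0.48592088,  0.37344469]), 'orientation': array([ 0.13421641,  0.83420826, -0.52789368, -0.08608598])}
[ 0.24569329 -0.51932279  0.2305328 ]
```

```bash
python3 -c "
from h import *
shift(.439,-.058,.16,101)"
```

```text
shift [ 0.372  -0.3343  0.0712] az 14.3 cur yaw -64.7 q6 -0.12 tilt [-5.0e-04  1.6e-03 -1.0e+00] t 0.1 pos [ 0.2457 -0.5193  0.2305]
```

>>> servo_tool(series="0.03 -0.027 0 0 0 0 0; 0.067 -0.06 0.01 0 0 2 0; 0.104 -0.093 0.02 0 0 5 0; 0.141 -0.126 0.03 0 0 8 0; 0.178 -0.16 0.035 0 0 11 0", squeeze=30)

```text
clock: 0.6
position: [0.3374, -0.2988, 0.1954]
ee_rot: [-0.001, 0.992, 0.123, -0.0]
contact_force: [1.1, -0.6, 0.4]
width: 0.0853
gripper_force: 0.0
```

```bash
python3 -c "
from h import *
shift(.439,-.058,.16,101)"
```

```text
shift [ 0.1573 -0.2087  0.0357] az 3.1 cur yaw -75.9 q6 0.44 tilt [-8.0e-04  1.4e-03 -1.0e+00] t 0.6 pos [ 0.3374 -0.2988  0.1954]
```

>>> servo_tool(series="0.028 -0.037 0.008 0 0 1 0; 0.056 -0.074 0.016 0 0 2 0; 0.084 -0.111 0.024 0 0 3 0; 0.112 -0.148 0.03 0 0 3 0; 0.14 -0.185 0.035 0 0 3 0")

```text
clock: 1.1
position: [0.4275, -0.0853, 0.161]
ee_rot: [-0.0, 0.995, 0.098, -0.0]
contact_force: [1.5, 0.0, -0.4]
width: 0.0851
gripper_force: 0.0
```

>>> servo_tool(series="0.01 -0.015 0 0 0 0 0; 0.01 -0.015 0 0 0 0 0; 0.01 -0.015 0 0 0 0 0")

```text
clock: 1.4
position: [0.434, -0.0706, 0.1613]
ee_rot: [0.0, 0.995, 0.099, -0.0]
contact_force: [0.9, -0.1, 0.6]
width: 0.0853
gripper_force: 0.0
```

```bash
cat >> h.py <<'E'
def look(name,f):
    i=eyes.camera_info(name); im=eyes.get_image(name); cv2.imwrite(f"pics/{f}.png",im[:,:,::-1]); np.save(f"pics/{f}.npy",i,allow_pickle=True); return i
def load(f): return np.load(f"pics/{f}.npy",allow_pickle=True).item()
E
python3 -c "
from h import *
shift(.439,-.058,.16,101)
look('wrist','w1')"
```

```text
shift [ 0.0074 -0.0114  0.0013] az 0.4 cur yaw -78.6 q6 1.05 tilt [-8.e-04 -6.e-04 -1.e+00] t 1.4 pos [ 0.434  -0.0706  0.1613]
```

View pics/w1.png

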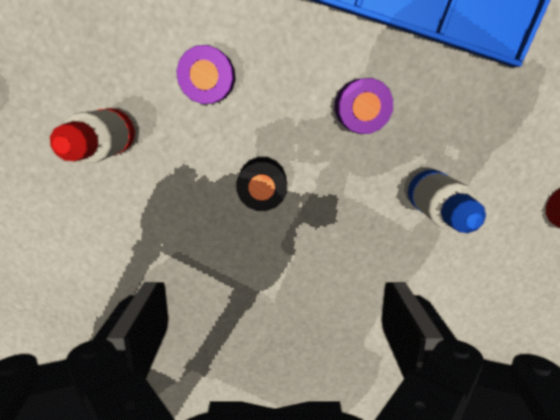

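Black mount's copper core is centred at (262,187), between purple look-alikes at (205,74) and (366,105). Red nozzle tip is about (62,145), blue about (474,221), and a blue tray corner is at (519,66).

```bash
python3 -c "
from h import *
i=load('w1')
for n,p,z in [('mb',(262,187),.025),('red tip',(62,145),.086),('blue tip',(474,221),.086),('tray c',(519,66),.01),('p1',(204,74),.025),('p2',(366,106),.025)]: print(n,at(i,p,z).round(4))
"
```

```text
mb [ 0.4387 -0.0608]
red tip [0.4568 0.0594]
blue tip [ 0.4596 -0.1929]
tray c [ 0.5633 -0.23  ]
p1 [ 0.5111 -0.0055]
p2 [ 0.5126 -0.1228]
```

```bash
python3 -c "
from h import *
shift(.4386,-.060,.009,101)"
```

```text
shift [ 0.0068 -0.0101  0.1524] az 0.3 cur yaw -78.7 q6 1.05 tilt [-5.e-04 -7.e-04 -1.e+00] t 1.45 pos [ 0.434  -0.0711  0.1614]
```

>>> servo_tool(series="0.003 -0.005 0.03 0 0 0 0; 0.007 -0.01 0.065 0 0 0 0; 0.007 -0.01 0.1 0 0 0 0; 0.007 -0.01 0.12 0 0 0 0; 0.007 -0.01 0.13 0 0 0 0")

```text
clock: 1.95
position: [0.4377, -0.0604, 0.0299]
ee_rot: [-0.0, 0.995, 0.097, -0.002]
contact_force: [-0.9, 0.1, 0.2]
width: 0.0851
gripper_force: 0.0
```

>>> servo_tool(series="0 0 0.01 0 0 0 0; 0 0 0.018 0 0 0 0; 0 0 0.0215 0 0 0 0; 0 0 0.0215 0 0 0 0; 0 0 0.0215 0 0 0 0")

```text
clock: 2.45
position: [0.4397, -0.0595, 0.0105]
ee_rot: [0.0, 0.995, 0.099, 0.001]
contact_force: [0.6, 0.1, -0.3]
width: 0.0854
gripper_force: 0.0
```

```bash
python3 -c "
from h import *
shift(.4386,-.060,.009,101)"
```

```text
shift [-0.0012  0.0002  0.0015] az 0.3 cur yaw -78.7 q6 1.08 tilt [ 1.1e-03 -4.0e-04 -1.0e+00] t 2.45 pos [ 0.4397 -0.0595  0.0105]
```

>>> servo_tool(series="0 0 0.002 0 0 0 0.3; 0 0 0.002 0 0 0 1; 0 0 0.002 0 0 0 1; 0 0 0.002 0 0 0 1; 0 0 0.002 0 0 0 1", squeeze=30)

```text
clock: 2.95
position: [0.4393, -0.0594, 0.0084]
ee_rot: [0.0, 0.995, 0.099, 0.0]
contact_force: [-1.1, -0.3, 4.5]
width: 0.0376
gripper_force: 29.8
```

>>> servo_tool(series="0 0 0 0 0 0 1; 0 0 0 0 0 0 1; 0 0 0 0 0 0 1; 0 0 -0.005 0 0 0 1; 0 0 -0.015 0 0 0 1")

```text
clock: 3.45
position: [0.4385, -0.0593, 0.0229]
ee_rot: [-0.0, 0.995, 0.099, -0.001]
contact_force: [0.1, -0.6, -0.4]
width: 0.0376
gripper_force: 30.2
```

>>> servo_tool(series="0 0 -0.02 0 0 0 1; 0 0 -0.05 0 0 0 1; 0 0 -0.085 0 0 0 1; 0 0 -0.1 0 0 0 1; 0 0 -0.1 0 0 0 1")

```text
clock: 3.95
position: [0.4411, -0.06, 0.1258]
ee_rot: [0.001, 0.995, 0.099, 0.003]
contact_force: [0.7, 0.4, -0.9]
width: 0.0377
gripper_force: 30.2
```

```bash
python3 -c "
from h import *
shift(.605,.129,.08,101.3)
look('wrist','w2')"
```

```text
shift [ 0.1975 -0.1533  0.0465] az 0.0 cur yaw -78.7 q6 1.08 tilt [ 0.0063 -0.002  -1.    ] t 3.95 pos [ 0.4411 -0.06    0.1258]
```

View pics/w2.png

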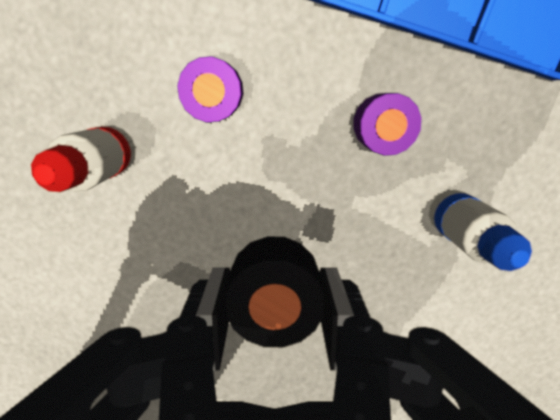

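The mount is gripped level and central, with its core at (275,306). Now carrying it to the yellow middle bay.

>>> servo_tool(series="0.02 -0.015 0 0 0 0 1; 0.05 -0.039 0 0 0 0 1; 0.083 -0.065 0 0 0 0 1; 0.116 -0.091 0 0 0 0 1; 0.149 -0.117 0 0 0 0 1")

```text
clock: 4.5
position: [0.562, 0.0858, 0.1212]
ee_rot: [0.0, 0.995, 0.099, -0.002]
contact_force: [-0.4, -0.0, 0.1]
width: 0.037
gripper_force: 30.3
```

>>> servo_tool(series="0.025 -0.019 0.01 0 0 0 1; 0.044 -0.033 0.025 0 0 0 1; 0.049 -0.037 0.04 0 0 0 1; 0.049 -0.037 0.047 0 0 0 1; 0.049 -0.037 0.047 0 0 0 1")

```text
clock: 5.0
position: [0.6005, 0.1294, 0.0736]
ee_rot: [0.0, 0.995, 0.098, -0.003]
contact_force: [-0.8, 0.3, -0.8]
width: 0.0375
gripper_force: 30.3
```

```bash
python3 -c "
from h import *
i=load('w2');print('held xy at lift',at(i,(275,306),.142))
shift(.605,.129,.012,101.3)
look('wrist','w3')"
```

```text
held xy at lift [ 0.44031725 -0.06116275]
shift [0.0047 0.0013 0.0615] az 0.0 cur yaw -78.7 q6 1.47 tilt [-0.0061 -0.0012 -1.    ] t 5.0 pos [0.6005 0.1294 0.0736]
```

View pics/w3.png

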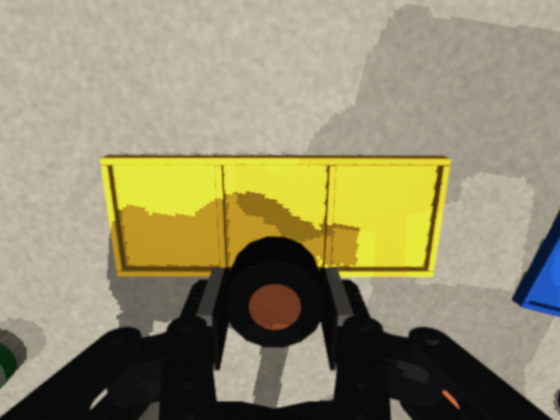

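Tray corners are at (102,157), (449,157), (433,275) and (118,275), square to the tool.

```bash
python3 -c "
from h import *
i=load('w3')
P=np.array([at(i,p,.01) for p in [(102,157),(449,157),(433,275),(118,275)]],np.float32)
print(P.round(4),P.mean(0),cv2.minAreaRect(P))
a=P[0]-P[1]; print(np.degrees(np.arctan2(a[1],a[0])))
"
```

```text
[[0.6237 0.2309]
 [0.6616 0.042 ]
 [0.5898 0.0265]
 [0.5515 0.2174]] [0.6066469  0.12919778] ((0.6066546440124512, 0.12916478514671326), (0.0734388530254364, 0.19463060796260834), 11.320656776428223)
101.32199
```

>>> servo_tool(series="0.004 0 0.015 0 0 0 1; 0.004 0 0.035 0 0 0 1; 0.004 0 0.05 0 0 0 1; 0.004 0 0.056 0 0 0 1; 0.004 0 0.056 0 0 0 1")

```text
clock: 5.55
position: [0.6064, 0.1306, 0.0192]
ee_rot: [0.0, 0.995, 0.098, -0.001]
contact_force: [0.3, 0.3, -0.6]
width: 0.0375
gripper_force: 30.3
```

```bash
python3 -c "
from h import *
shift(.6066,.129,.0115,101.3)"
```

```text
shift [-0.0001  0.0016  0.0077] az -0.0 cur yaw -78.7 q6 1.47 tilt [-1.5e-03 -3.0e-04 -1.0e+00] t 5.55 pos [0.6064 0.1306 0.0192]
```

>>> servo_tool(series="0 0.001 0.004 0 0 0 1; 0 0.001 0.007 0 0 0 1; 0 0.001 0.0075 0 0 0 1; 0 0.001 0.0075 0 0 0 1; 0 0.001 0.0075 0 0 0 1")

```text
clock: 6.05
position: [0.6075, 0.1303, 0.0128]
ee_rot: [0.0, 0.995, 0.099, 0.0]
contact_force: [0.5, 0.1, -1.2]
width: 0.0377
gripper_force: 30.3
```

>>> servo_tool(series="0 0 0 0 0 0 0.4; 0 0 0 0 0 0 0.3; 0 0 0 0 0 0 0.3; 0 0 0 0 0 0 0.3; 0 0 0 0 0 0 0.3")

```text
clock: 6.55
position: [0.6073, 0.1302, 0.0125]
ee_rot: [0.0, 0.995, 0.099, 0.0]
contact_force: [-0.2, -0.0, 0.2]
width: 0.0596
gripper_force: 0.0
```

>>> servo_tool(series="0 0 -0.015 0 0 0 0.3; 0 0 -0.05 0 0 0 0.2; 0 0 -0.09 0 0 0 0; 0 0 -0.12 0 0 0 0; 0 0 -0.13 0 0 0 0")

```text
clock: 7.05
position: [0.6094, 0.1305, 0.1464]
ee_rot: [0.0, 0.995, 0.099, 0.003]
contact_force: [1.1, 0.1, 0.7]
width: 0.0854
gripper_force: 0.0
```

```bash
python3 -c "
from h import *
shift(.4575,.060,.13,101.3)
look('wrist','w4')"
```

```text
shift [-0.1629  0.0393  0.0153] az 0.0 cur yaw -78.7 q6 1.47 tilt [ 7.e-03  6.e-04 -1.e+00] t 7.05 pos [0.6094 0.1305 0.1464]
```

View pics/w4.png

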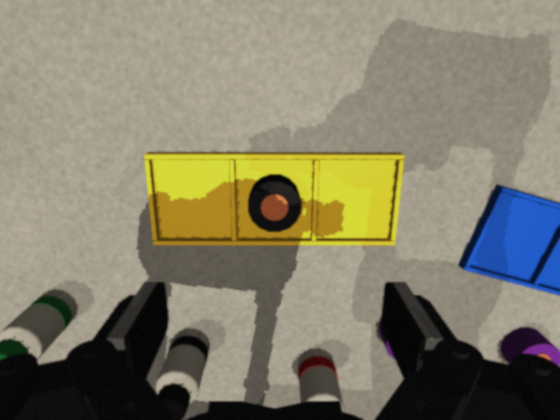

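The black mount sits flat and central in the middle bay, around (275,203). Next is the red bottle.

>>> servo_tool(series="-0.025 0.006 0 0 0 0 0; -0.065 0.015 0 0 0 0 0; -0.11 0.026 0 0 0 0 0; -0.148 0.035 0 0 0 0 0; -0.161 0.039 0 0 0 0 0")

```text
clock: 7.6
position: [0.4513, 0.0596, 0.1406]
ee_rot: [-0.0, 0.995, 0.098, -0.004]
contact_force: [0.6, -0.1, 0.3]
width: 0.0854
gripper_force: 0.0
```

>>> servo_tool(series="0 0 0 0 0 0 0; 0 0 0 0 0 0 0")

```text
clock: 7.8
position: [0.4583, 0.0606, 0.1423]
ee_rot: [-0.0, 0.995, 0.098, 0.001]
contact_force: [-0.5, -0.2, -0.2]
width: 0.0859
gripper_force: 0.0
```

```bash
python3 -c "
from h import *
shift(.4577,.060,.023,101.3)"
```

```text
shift [-0.0009  0.0004  0.1193] az -0.0 cur yaw -78.7 q6 1.35 tilt [ 1.4e-03  3.0e-04 -1.0e+00] t 7.8 pos [0.4583 0.0606 0.1423]
```

>>> servo_tool(series="-0.001 0 0.02 0 0 0 0; -0.001 0 0.055 0 0 0 0; -0.001 0 0.09 0 0 0 0; -0.001 0 0.11 0 0 0 0; -0.001 0 0.117 0 0 0 0")

```text
clock: 8.3
position: [0.4564, 0.0607, 0.023]
ee_rot: [-0.0, 0.995, 0.099, -0.002]
contact_force: [-0.3, 0.4, -0.1]
width: 0.0854
gripper_force: 0.0
```

>>> servo_tool(series="0 0 0 0 0 0 0; 0 0 0 0 0 0 0.3; 0 0 0 0 0 0 1; 0 0 0 0 0 0 1; 0 0 0 0 0 0 1")

```text
clock: 8.8
position: [0.4568, 0.0603, 0.0265]
ee_rot: [0.0, 0.995, 0.099, 0.001]
contact_force: [0.5, 0.0, 3.8]
width: 0.0331
gripper_force: 29.4
```

>>> servo_tool(series="0 0 0 0 0 0 1; 0 0 0 0 0 0 1; 0 0 -0.005 0 0 0 1; 0 0 -0.015 0 0 0 1; 0 0 -0.03 0 0 0 1")

```text
clock: 9.3
position: [0.4553, 0.0602, 0.0557]
ee_rot: [-0.0, 0.995, 0.099, -0.001]
contact_force: [0.4, -0.2, -1.4]
width: 0.0329
gripper_force: 29.9
```

>>> servo_tool(series="0 0 -0.02 0 0 0 1; 0 0 -0.045 0 0 0 1; 0 0 -0.06 0 0 0 1; 0 0 -0.06 0 0 0 1")

```text
clock: 9.7
position: [0.4578, 0.0602, 0.118]
ee_rot: [0.0, 0.995, 0.099, 0.003]
contact_force: [-0.8, -0.3, -0.8]
width: 0.0331
gripper_force: 29.9
```

```bash
python3 -c "
from h import *
shift(.5941,.1920,.06,101.3)"
```

```text
shift [ 0.1592 -0.1026  0.0588] az 0.0 cur yaw -78.7 q6 1.35 tilt [ 5.6e-03 -2.0e-04 -1.0e+00] t 9.7 pos [0.4578 0.0602 0.118 ]
```

>>> servo_tool(series="0.02 -0.013 0 0 0 0 1; 0.055 -0.035 0 0 0 0 1; 0.095 -0.061 0 0 0 0 1; 0.13 -0.084 0 0 0 0 1; 0.15 -0.097 0 0 0 0 1")

```text
clock: 10.2
position: [0.586, 0.187, 0.1144]
ee_rot: [-0.0, 0.995, 0.099, 0.0]
contact_force: [-0.6, 0.6, -0.4]
width: 0.0329
gripper_force: 30.0
```

>>> servo_tool(series="0.007 -0.005 0 0 0 0 1; 0.009 -0.0055 0.01 0 0 0 1; 0.009 -0.0055 0.03 0 0 0 1; 0.009 -0.0055 0.045 0 0 0 1; 0.009 -0.0055 0.055 0 0 0 1")

```text
clock: 10.7
position: [0.5892, 0.1903, 0.0584]
ee_rot: [0.001, 0.995, 0.098, -0.002]
contact_force: [0.5, -0.3, -0.2]
width: 0.033
gripper_force: 30.0
```

>>> servo_tool(series="0 0 0 0 0 0 1; 0 0 0 0 0 0 1")

```text
clock: 10.9
position: [0.5915, 0.1913, 0.0606]
ee_rot: [0.0, 0.995, 0.098, -0.0]
contact_force: [-0.3, -0.3, -0.3]
width: 0.0325
gripper_force: 30.0
```

```bash
python3 -c "
from h import *
shift(.5941,.1920,.0295,101.3)"
```

```text
shift [ 0.0027 -0.0002  0.0311] az -0.0 cur yaw -78.7 q6 1.58 tilt [-4.e-04 -3.e-04 -1.e+00] t 10.9 pos [0.5915 0.1913 0.0606]
```

>>> servo_tool(series="0.003 0 0.012 0 0 0 1; 0.003 0 0.022 0 0 0 1; 0.003 0 0.028 0 0 0 1; 0.003 0 0.0305 0 0 0 1; 0.003 0 0.0305 0 0 0 1")

```text
clock: 11.4
position: [0.5946, 0.1925, 0.0298]
ee_rot: [0.0, 0.995, 0.099, -0.0]
contact_force: [0.2, 1.0, -1.0]
width: 0.033
gripper_force: 30.0
```

>>> servo_tool(series="0 0 0 0 0 0 1; 0 0 0 0 0 0 0.5; 0 0 0 0 0 0 0.3; 0 0 0 0 0 0 0.3; 0 0 0 0 0 0 0.3")

```text
clock: 11.9
position: [0.5949, 0.1925, 0.0301]
ee_rot: [0.0, 0.995, 0.099, 0.0]
contact_force: [-0.7, -0.2, -0.1]
width: 0.0599
gripper_force: 0.0
```

>>> servo_tool(series="0 0 -0.015 0 0 0 0.3; 0 0 -0.045 0 0 0 0.3; 0 0 -0.085 0 0 0 0.2; 0 0 -0.115 0 0 0 0; 0 0 -0.12 0 0 0 0")

```text
clock: 12.4
position: [0.5974, 0.1931, 0.1546]
ee_rot: [-0.0, 0.995, 0.099, 0.004]
contact_force: [0.7, 0.3, 0.3]
width: 0.0856
gripper_force: 0.0
```

```bash
python3 -c "
from h import *
shift(.4603,-.1925,.15,101.3)
look('wrist','w5')"
```

```text
shift [-0.2102  0.3512  0.0028] az 0.0 cur yaw -78.7 q6 1.58 tilt [ 0.0085  0.0017 -1.    ] t 12.4 pos [0.5974 0.1931 0.1546]
```

View pics/w5.png

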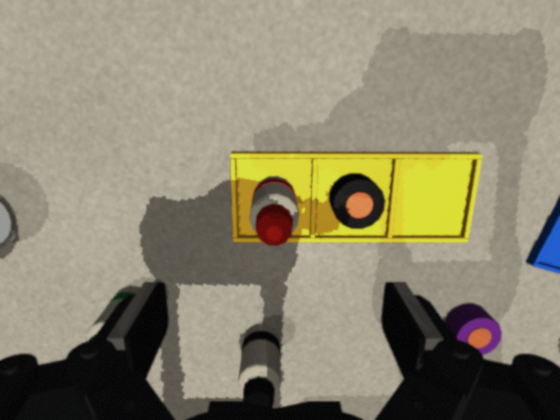

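Red bottle is standing in the left bay (275,210), with the mount undisturbed. Next is the blue bottle.

>>> servo_tool(series="-0.012 0.02 0 0 0 0 0; -0.034 0.056 0 0 0 0 0; -0.056 0.094 0 0 0 0 0; -0.078 0.131 0 0 0 0 0; -0.101 0.168 0 0 0 0 0")

```text
clock: 12.95
position: [0.5269, 0.0067, 0.1482]
ee_rot: [-0.0, 0.995, 0.099, -0.001]
contact_force: [0.1, -0.1, 0.6]
width: 0.0853
gripper_force: 0.0
```

>>> servo_tool(series="-0.022 0.037 0 0 0 0 0; -0.045 0.075 0 0 0 0 0; -0.067 0.112 0 0 0 0 0; -0.09 0.15 0 0 0 0 0; -0.104 0.175 0 0 0 0 0")

```text
clock: 13.45
position: [0.4588, -0.1859, 0.1485]
ee_rot: [-0.0, 0.995, 0.098, -0.001]
contact_force: [0.7, 0.6, 0.9]
width: 0.0856
gripper_force: 0.0
```

>>> servo_tool(series="-0.003 0.006 0 0 0 0 0; -0.003 0.006 0 0 0 0 0; -0.003 0.006 0 0 0 0 0")

```text
clock: 13.75
position: [0.4591, -0.1894, 0.1492]
ee_rot: [-0.001, 0.995, 0.099, -0.001]
contact_force: [0.5, 0.2, -0.3]
width: 0.0853
gripper_force: 0.0
```

```bash
python3 -c "
from h import *
shift(.4603,-.1925,.025,101.3)"
```

```text
shift [0.0007 0.0036 0.1242] az 0.0 cur yaw -78.7 q6 0.84 tilt [-0.0012  0.0017 -1.    ] t 13.75 pos [ 0.4591 -0.1894  0.1492]
```

>>> servo_tool(series="0.001 0.003 0.02 0 0 0 0; 0.001 0.003 0.055 0 0 0 0; 0.001 0.003 0.09 0 0 0 0; 0.001 0.003 0.113 0 0 0 0; 0.001 0.003 0.123 0 0 0 0")

```text
clock: 14.25
position: [0.4597, -0.1907, 0.0247]
ee_rot: [-0.002, 0.995, 0.1, -0.002]
contact_force: [-0.3, 0.4, 0.1]
width: 0.0855
gripper_force: 0.0
```

>>> servo_tool(series="0 0 0 0 0 0 0; 0 0 0 0 0 0 0.3; 0 0 0 0 0 0 1; 0 0 0 0 0 0 1; 0 0 0 0 0 0 1")

```text
clock: 14.75
position: [0.4615, -0.1935, 0.0281]
ee_rot: [0.001, 0.995, 0.098, 0.001]
contact_force: [0.2, 0.9, 3.8]
width: 0.0331
gripper_force: 31.1
```

>>> servo_tool(series="0 0 0 0 0 0 1; 0 0 0 0 0 0 1; 0 0 -0.005 0 0 0 1; 0 0 -0.015 0 0 0 1; 0 0 -0.03 0 0 0 1")

```text
clock: 15.25
position: [0.4602, -0.193, 0.0572]
ee_rot: [-0.0, 0.995, 0.099, -0.001]
contact_force: [-0.3, -0.3, -1.1]
width: 0.0329
gripper_force: 30.8
```

>>> servo_tool(series="0 0 -0.02 0 0 0 1; 0 0 -0.045 0 0 0 1; 0 0 -0.06 0 0 0 1; 0 0 -0.06 0 0 0 1")

```text
clock: 15.65
position: [0.4624, -0.1942, 0.1197]
ee_rot: [0.002, 0.995, 0.099, 0.002]
contact_force: [0.1, -0.4, -0.7]
width: 0.0329
gripper_force: 30.8
```

```bash
python3 -c "
from h import *
shift(.6191,.0664,.115,101.3)"
```

```text
shift [ 0.2047 -0.2249  0.0047] az 0.0 cur yaw -78.7 q6 0.84 tilt [ 0.0049 -0.0031 -1.    ] t 15.65 pos [ 0.4624 -0.1942  0.1197]
```

>>> servo_tool(series="0.016 -0.018 0 0 0 0 1; 0.045 -0.05 0 0 0 0 1; 0.074 -0.082 0 0 0 0 1; 0.104 -0.114 0 0 0 0 1; 0.133 -0.146 0 0 0 0 1")

```text
clock: 16.15
position: [0.5628, -0.0225, 0.1162]
ee_rot: [-0.0, 0.995, 0.098, -0.001]
contact_force: [1.4, -0.9, -0.2]
width: 0.033
gripper_force: 30.8
```

>>> servo_tool(series="0.028 -0.031 0 0 0 0 1; 0.053 -0.058 0 0 0 0 1; 0.068 -0.074 0 0 0 0 1; 0.073 -0.079 0.005 0 0 0 1; 0.073 -0.079 0.02 0 0 0 1")

```text
clock: 16.65
position: [0.6197, 0.0684, 0.0969]
ee_rot: [0.0, 0.995, 0.099, 0.001]
contact_force: [0.0, -0.7, -0.0]
width: 0.0329
gripper_force: 30.8
```

>>> servo_tool(series="0 0 0.02 0 0 0 1; 0 0 0.035 0 0 0 1; 0 0 0.035 0 0 0 1; 0 0 0.035 0 0 0 1")

```text
clock: 17.05
position: [0.618, 0.067, 0.0615]
ee_rot: [0.0, 0.995, 0.098, -0.001]
contact_force: [-0.1, -0.4, -0.6]
width: 0.0331
gripper_force: 30.8
```

```bash
python3 -c "
from h import *
shift(.6191,.0664,.031,101.3)"
```

```text
shift [0.001  0.0008 0.0305] az -0.0 cur yaw -78.7 q6 1.37 tilt [-1.7e-03 -4.0e-04 -1.0e+00] t 17.05 pos [0.618  0.067  0.0615]
```

>>> servo_tool(series="0.001 0.001 0.012 0 0 0 1; 0.001 0.001 0.022 0 0 0 1; 0.001 0.001 0.028 0 0 0 1; 0.001 0.001 0.03 0 0 0 1; 0.001 0.001 0.03 0 0 0 1")

```text
clock: 17.55
position: [0.6198, 0.067, 0.0318]
ee_rot: [0.0, 0.995, 0.099, -0.0]
contact_force: [0.3, 0.3, -0.7]
width: 0.0329
gripper_force: 30.8
```

>>> servo_tool(series="0 0 0 0 0 0 1; 0 0 0 0 0 0 0.5; 0 0 0 0 0 0 0.3; 0 0 0 0 0 0 0.3; 0 0 0 0 0 0 0.3")

```text
clock: 18.05
position: [0.62, 0.067, 0.0322]
ee_rot: [0.0, 0.995, 0.099, 0.0]
contact_force: [-0.4, 0.7, -1.5]
width: 0.0599
gripper_force: 0.0
```

>>> servo_tool(series="0 0 -0.015 0 0 0 0.3; 0 0 -0.045 0 0 0 0.3; 0 0 -0.085 0 0 0 0.2; 0 0 -0.115 0 0 0 0; 0 0 -0.12 0 0 0 0")

```text
clock: 18.55
position: [0.6226, 0.067, 0.1567]
ee_rot: [0.0, 0.995, 0.099, 0.004]
contact_force: [0.6, 0.1, 0.1]
width: 0.085
gripper_force: 0.0
```

```bash
python3 -c "
from h import *
shift(.469,-.321,.15,85.6)
look('wrist','w6')"
```

```text
shift [-0.2268  0.3503  0.0054] az 15.7 cur yaw -78.7 q6 1.37 tilt [ 8.7e-03 -1.0e-04 -1.0e+00] t 18.55 pos [0.6226 0.067  0.1567]
```

View pics/w6.png

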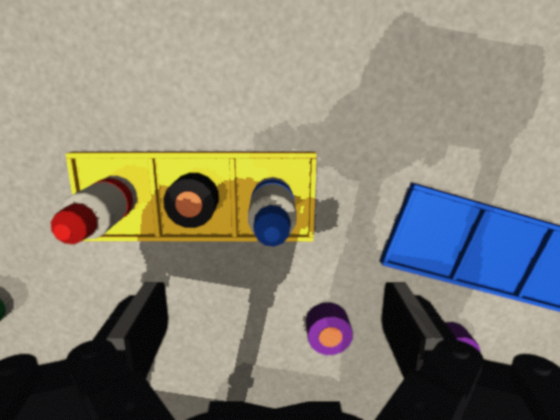

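The yellow kit is complete and upright. Now the red mount.

>>> servo_tool(series="-0.012 0.02 0 0 0 1 0; -0.035 0.056 0 0 0 4 0; -0.06 0.094 0 0 0 7 0; -0.084 0.131 0 0 0 10 0; -0.109 0.168 0 0 0 13 0")

```text
clock: 19.1
position: [0.5442, -0.1201, 0.1502]
ee_rot: [-0.0, 1.0, -0.016, -0.001]
contact_force: [0.4, -0.3, 0.4]
width: 0.0853
gripper_force: 0.0
```

```bash
python3 -c "
from h import *
shift(.469,-.321,.15,85.6)"
```

```text
shift [-0.0689  0.2031  0.0003] az 2.6 cur yaw -91.8 q6 1.26 tilt [-2.8e-03  8.0e-04 -1.0e+00] t 19.1 pos [ 0.5442 -0.1201  0.1502]
```

>>> servo_tool(series="-0.013 0.04 0 0 0 1 0; -0.026 0.08 0 0 0 2 0; -0.04 0.12 0 0 0 2.6 0; -0.053 0.16 0 0 0 2.6 0; -0.063 0.19 0 0 0 2.6 0")

```text
clock: 19.6
position: [0.4755, -0.3088, 0.1503]
ee_rot: [-0.001, 0.999, -0.038, -0.001]
contact_force: [0.1, 0.8, -0.2]
width: 0.0851
gripper_force: 0.0
```

>>> servo_tool(series="-0.002 0.005 0 0 0 0 0; -0.002 0.005 0 0 0 0 0; -0.002 0.005 0 0 0 0 0")

```text
clock: 19.9
position: [0.4748, -0.3106, 0.1511]
ee_rot: [-0.001, 0.999, -0.037, -0.001]
contact_force: [-0.1, -0.0, -0.5]
width: 0.0855
gripper_force: 0.0
```

```bash
python3 -c "
from h import *
shift(.4695,-.321,.0085,85.6)
i=look('wrist','w7')
im=cv2.imread('pics/w7.png').astype(int)
b,g,r=im[...,0],im[...,1],im[...,2]
m=((r>90)&(g<60)&(b<60)).astype(np.uint8)
n,l,s,c=cv2.connectedComponentsWithStats(m)
for k in range(1,n):
    if s[k,4]>100:
        cs,_=cv2.findContours((l==k).astype(np.uint8),0,2); print(s[k],c[k],at(i,c[k],.02))
"
```

```text
shift [-0.0043  0.011   0.1425] az 0.1 cur yaw -94.3 q6 0.94 tilt [-0.0013  0.0021 -1.    ] t 19.9 pos [ 0.4748 -0.3106  0.1511]
[ 263  180   53   50 1531] [288.61332462 204.34095363] [ 0.4683332  -0.32171334]
```

View pics/w7.png

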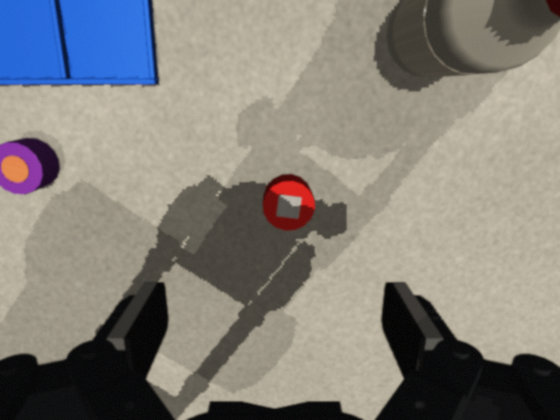

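The red mount, with its square steel core at (289,206), is clear of the wash bottle at the upper right. Descending.

>>> servo_tool(series="-0.005 0.011 0.02 0 0 0 0; -0.005 0.011 0.055 0 0 0 0; -0.005 0.011 0.09 0 0 0 0; -0.005 0.011 0.115 0 0 0 0; -0.005 0.011 0.125 0 0 0 0")

```text
clock: 20.45
position: [0.4683, -0.3198, 0.0246]
ee_rot: [-0.002, 0.999, -0.036, -0.002]
contact_force: [-0.6, -0.0, 0.4]
width: 0.0854
gripper_force: 0.0
```

>>> servo_tool(series="0 0 0.01 0 0 0 0; 0 0 0.0155 0 0 0 0; 0 0 0.0155 0 0 0 0; 0 0 0.0155 0 0 0 0")

```text
clock: 20.85
position: [0.4699, -0.323, 0.0124]
ee_rot: [0.001, 0.999, -0.037, 0.001]
contact_force: [-0.3, 1.2, -0.7]
width: 0.0855
gripper_force: 0.0
```

```bash
python3 -c "
from h import *
shift(.469,-.3213,.0085,85.6)"
```

```text
shift [-0.001  -0.0017  0.0039] az 0.1 cur yaw -94.3 q6 0.92 tilt [ 0.0014 -0.0013 -1.    ] t 20.85 pos [ 0.4699 -0.323   0.0124]
```

>>> servo_tool(series="-0.001 -0.001 0.004 0 0 0 0; -0.001 -0.001 0.004 0 0 0 0.3; -0.001 -0.001 0.004 0 0 0 1; -0.001 -0.001 0.004 0 0 0 1; -0.001 -0.001 0.004 0 0 0 1")

```text
clock: 21.35
position: [0.4685, -0.3217, 0.008]
ee_rot: [0.0, 0.999, -0.037, 0.0]
contact_force: [-0.7, 0.4, 2.5]
width: 0.0378
gripper_force: 30.0
```

>>> servo_tool(series="0 0 0 0 0 0 1; 0 0 0 0 0 0 1; 0 0 0 0 0 0 1; 0 0 -0.005 0 0 0 1; 0 0 -0.015 0 0 0 1")

```text
clock: 21.85
position: [0.4676, -0.3209, 0.0219]
ee_rot: [-0.001, 0.999, -0.037, -0.001]
contact_force: [0.0, -0.5, -0.7]
width: 0.0372
gripper_force: 30.2
```

>>> servo_tool(series="0 0 -0.02 0 0 0 1; 0 0 -0.05 0 0 0 1; 0 0 -0.075 0 0 0 1; 0 0 -0.08 0 0 0 1; 0 0 -0.08 0 0 0 1")

```text
clock: 22.35
position: [0.4687, -0.3219, 0.1034]
ee_rot: [0.001, 0.999, -0.037, 0.001]
contact_force: [0.2, -0.3, -1.3]
width: 0.0376
gripper_force: 30.2
```

```bash
python3 -c "
from h import *
shift(.6087,-.1354,.1,85.6)"
```

```text
shift [ 0.1256 -0.1964  0.0034] az 0.1 cur yaw -94.3 q6 0.92 tilt [ 0.0017 -0.0015 -1.    ] t 22.35 pos [ 0.4687 -0.3219  0.1034]
```

>>> servo_tool(series="0.012 -0.018 0 0 0 0 1; 0.034 -0.053 0 0 0 0 1; 0.058 -0.09 0 0 0 0 1; 0.081 -0.127 0 0 0 0 1; 0.102 -0.16 0 0 0 0 1")

```text
clock: 22.85
position: [0.5818, -0.1674, 0.1004]
ee_rot: [-0.001, 0.999, -0.037, -0.002]
contact_force: [0.6, -0.8, -1.0]
width: 0.0374
gripper_force: 30.3
```

>>> servo_tool(series="0.016 -0.025 0.005 0 0 0 1; 0.022 -0.034 0.015 0 0 0 1; 0.0235 -0.0365 0.025 0 0 0 1; 0.0235 -0.0365 0.03 0 0 0 1; 0.0235 -0.0365 0.03 0 0 0 1")

```text
clock: 23.35
position: [0.6062, -0.1358, 0.0706]
ee_rot: [-0.0, 0.999, -0.038, -0.002]
contact_force: [-0.4, -0.1, -0.4]
width: 0.0377
gripper_force: 30.3
```

```bash
python3 -c "
from h import *
shift(.6087,-.1354,.0115,85.6)
look('wrist','w8')"
```

```text
shift [ 0.0027 -0.0006  0.0591] az 0.0 cur yaw -94.4 q6 1.32 tilt [-4.e-03  6.e-04 -1.e+00] t 23.35 pos [ 0.6062 -0.1358  0.0706]
```

View pics/w8.png

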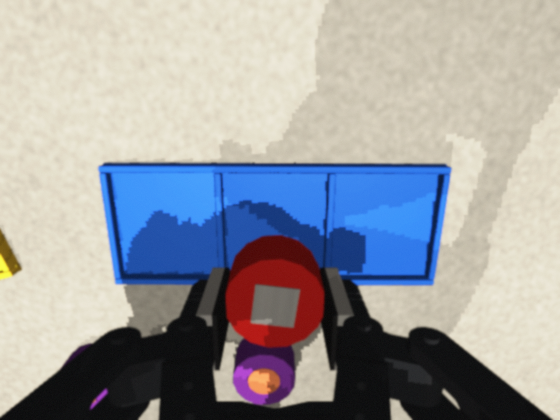

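Blue tray corners are at (100,164), (450,166), (432,285) and (117,283). The mount is held level.

```bash
python3 -c "
from h import *
i=load('w8')
P=np.array([at(i,p,.01) for p in [(100,164),(450,166),(432,285),(117,283)]],np.float32)
print(P.mean(0),cv2.minAreaRect(P))
c=P.mean(0); shift(c[0],c[1],.0115,85.6)
"
```

```text
[ 0.6082031  -0.13715342] ((0.6082565784454346, -0.13729137182235718), (0.19352900981903076, 0.0742385983467102), 85.25884246826172)
shift [0.0016 0.0009 0.06  ] az 0.0 cur yaw -94.4 q6 1.32 tilt [-2.3e-03  2.0e-04 -1.0e+00] t 23.4 pos [ 0.6068 -0.1361  0.0715]
```

>>> servo_tool(series="0.001 0.001 0.015 0 0 0 1; 0.001 0.001 0.035 0 0 0 1; 0.001 0.001 0.048 0 0 0 1; 0.001 0.001 0.053 0 0 0 1; 0.001 0.001 0.053 0 0 0 1")

```text
clock: 23.9
position: [0.6085, -0.1365, 0.019]
ee_rot: [-0.0, 0.999, -0.038, -0.001]
contact_force: [-0.2, 0.2, -0.3]
width: 0.0373
gripper_force: 30.3
```

```bash
python3 -c "
from h import *
shift(.6083,-.1365,.0115,85.6)"
```

```text
shift [-0.0002  0.0001  0.0075] az 0.1 cur yaw -94.3 q6 1.31 tilt [-1.2e-03  2.0e-04 -1.0e+00] t 23.9 pos [ 0.6085 -0.1365  0.019 ]
```

>>> servo_tool(series="0 0 0.004 0 0 0 1; 0 0 0.007 0 0 0 1; 0 0 0.0075 0 0 0 1; 0 0 0.0075 0 0 0 1; 0 0 0.0075 0 0 0 1")

```text
clock: 24.4
position: [0.6093, -0.1361, 0.0123]
ee_rot: [0.0, 0.999, -0.037, 0.0]
contact_force: [-0.1, -0.2, -0.6]
width: 0.0374
gripper_force: 30.3
```

>>> servo_tool(series="0 0 0 0 0 0 0.4; 0 0 0 0 0 0 0.3; 0 0 0 0 0 0 0.3; 0 0 0 0 0 0 0.3; 0 0 0 0 0 0 0.3")

```text
clock: 24.9
position: [0.6091, -0.1361, 0.0121]
ee_rot: [0.0, 0.999, -0.037, 0.0]
contact_force: [0.4, -0.3, 0.6]
width: 0.0596
gripper_force: 0.0
```

>>> servo_tool(series="0 0 -0.015 0 0 0 0.3; 0 0 -0.05 0 0 0 0.3; 0 0 -0.09 0 0 0 0.2; 0 0 -0.13 0 0 0 0; 0 0 -0.14 0 0 0 0")

```text
clock: 25.4
position: [0.6119, -0.137, 0.1573]
ee_rot: [0.001, 0.999, -0.037, 0.005]
contact_force: [0.7, 0.3, -0.0]
width: 0.0853
gripper_force: 0.0
```

```bash
python3 -c "
from h import *
shift(.472,.297,.15,85.6)
look('wrist','w9')"
```

```text
shift [-0.1719 -0.4223  0.0047] az 0.1 cur yaw -94.3 q6 1.31 tilt [ 0.009  -0.0032 -1.    ] t 25.4 pos [ 0.6119 -0.137   0.1573]
```

>>> servo_tool(series="-0.007 -0.018 0 0 0 0 0; -0.022 -0.055 0 0 0 0 0; -0.039 -0.097 0 0 0 0 0; -0.056 -0.139 0 0 0 0 0; -0.073 -0.18 0 0 0 0 0")

```text
clock: 25.95
position: [0.5465, 0.0515, 0.1495]
ee_rot: [-0.0, 0.999, -0.038, -0.003]
contact_force: [-0.2, 0.7, 0.3]
width: 0.0852
gripper_force: 0.0
```

>>> servo_tool(series="-0.017 -0.041 0 0 0 0 0; -0.034 -0.083 0 0 0 0 0; -0.051 -0.125 0 0 0 0 0; -0.068 -0.167 0 0 0 0 0; -0.083 -0.205 0 0 0 0 0")

```text
clock: 26.45
position: [0.4785, 0.2615, 0.1496]
ee_rot: [0.001, 0.999, -0.037, -0.003]
contact_force: [1.5, 0.1, -0.9]
width: 0.0856
gripper_force: 0.0
```

>>> servo_tool(series="-0.01 -0.025 0 0 0 0 0; -0.014 -0.035 0 0 0 0 0; -0.014 -0.035 0 0 0 0 0; -0.014 -0.035 0 0 0 0 0")

```text
clock: 26.85
position: [0.4703, 0.2945, 0.151]
ee_rot: [0.001, 0.999, -0.037, -0.001]
contact_force: [0.8, 0.5, -0.6]
width: 0.0848
gripper_force: 0.0
```

```bash
python3 -c "
from h import *
shift(.471,.297,.025,85.6)
look('wrist','w10')"
```

```text
shift [ 0.0007 -0.0028  0.126 ] az 0.1 cur yaw -94.3 q6 2.08 tilt [-0.0017 -0.0018 -1.    ] t 26.85 pos [0.4703 0.2945 0.151 ]
```

View pics/w10.png

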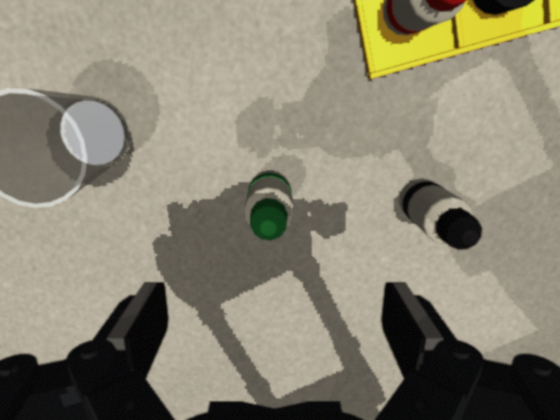

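Green nozzle tip is at (268,227). The black bottle (455,225) and beaker (90,132) are both clear of the fingers.

```bash
python3 -c "
from h import *
i=load('w10'); p=at(i,(268,227),.086); print(p, at(i,(269,217),.075)); shift(p[0],p[1],.0255,85.6)"
```

```text
[0.47167071 0.29712024] [0.47402616 0.29646766]
shift [ 0.0008 -0.0032  0.1258] az 0.1 cur yaw -94.3 q6 2.08 tilt [-0.0011 -0.0015 -1.    ] t 26.9 pos [0.4708 0.2942 0.1513]
```

>>> servo_tool(series="0.001 -0.002 0.02 0 0 0 0; 0.001 -0.002 0.055 0 0 0 0; 0.001 -0.002 0.09 0 0 0 0; 0.001 -0.002 0.114 0 0 0 0; 0.001 -0.002 0.124 0 0 0 0")

```text
clock: 27.4
position: [0.471, 0.295, 0.0256]
ee_rot: [0.001, 0.999, -0.039, -0.002]
contact_force: [0.6, -0.2, 0.4]
width: 0.0853
gripper_force: 0.0
```

>>> servo_tool(series="0 0 0 0 0 0 0; 0 0 0 0 0 0 0.3; 0 0 0 0 0 0 1; 0 0 0 0 0 0 1; 0 0 0 0 0 0 1")

```text
clock: 27.9
position: [0.4729, 0.2978, 0.0292]
ee_rot: [-0.001, 0.999, -0.037, 0.001]
contact_force: [-0.8, 0.3, 3.0]
width: 0.0327
gripper_force: 29.4
```

>>> servo_tool(series="0 0 0 0 0 0 1; 0 0 0 0 0 0 1; 0 0 -0.005 0 0 0 1; 0 0 -0.015 0 0 0 1; 0 0 -0.03 0 0 0 1")

```text
clock: 28.4
position: [0.4713, 0.2971, 0.058]
ee_rot: [0.001, 0.999, -0.037, -0.001]
contact_force: [-0.8, 0.1, -0.2]
width: 0.0331
gripper_force: 29.9
```

>>> servo_tool(series="0 0 -0.025 0 0 0 1; 0 0 -0.06 0 0 0 1; 0 0 -0.1 0 0 0 1; 0 0 -0.12 0 0 0 1; 0 0 -0.12 0 0 0 1")

```text
clock: 28.9
position: [0.4741, 0.2984, 0.1821]
ee_rot: [-0.002, 0.999, -0.037, 0.004]
contact_force: [-0.5, 0.2, -0.8]
width: 0.0333
gripper_force: 29.9
```

```bash
python3 -c "
from h import *
c=np.array([.6083,-.1370]); a=np.radians(85.6); p=c+.064*np.array([np.cos(a),np.sin(a)]); print(p)
shift(p[0],p[1],.17,85.6)"
```

```text
[ 0.61321002 -0.07318862]
shift [0.1664 0.3602 0.0118] az 0.1 cur yaw -94.3 q6 2.08 tilt [ 0.0073  0.0033 -1.    ] t 28.9 pos [0.4741 0.2984 0.1821]
```

>>> servo_tool(series="0.007 0.015 0 0 0 0 1; 0.021 0.045 0 0 0 0 1; 0.038 0.082 0 0 0 0 1; 0.055 0.119 0 0 0 0 1; 0.072 0.156 0 0 0 0 1")

```text
clock: 29.4
position: [0.5312, 0.1338, 0.1758]
ee_rot: [0.001, 0.999, -0.037, -0.002]
contact_force: [1.2, -0.0, -1.4]
width: 0.0328
gripper_force: 30.0
```

>>> servo_tool(series="0.017 0.037 0 0 0 0 1; 0.034 0.074 0 0 0 0 1; 0.051 0.111 0 0 0 0 1; 0.068 0.148 0 0 0 0 1; 0.083 0.18 0 0 0 0 1")

```text
clock: 29.9
position: [0.6004, -0.0524, 0.1756]
ee_rot: [0.0, 0.999, -0.038, -0.002]
contact_force: [-0.1, 1.1, -0.8]
width: 0.033
gripper_force: 30.0
```

>>> servo_tool(series="0.01 0.02 0.01 0 0 0 1; 0.013 0.024 0.04 0 0 0 1; 0.013 0.024 0.075 0 0 0 1; 0.013 0.024 0.105 0 0 0 1; 0.013 0.024 0.115 0 0 0 1")

```text
clock: 30.4
position: [0.6083, -0.0745, 0.0577]
ee_rot: [-0.001, 0.999, -0.038, -0.005]
contact_force: [-0.1, -0.2, -1.3]
width: 0.0329
gripper_force: 30.0
```

>>> servo_tool(series="0 0 0 0 0 0 1; 0 0 0 0 0 0 1")

```text
clock: 30.6
position: [0.6131, -0.0746, 0.0634]
ee_rot: [0.0, 0.999, -0.037, 0.0]
contact_force: [0.3, -0.2, -0.5]
width: 0.033
gripper_force: 30.0
```

```bash
python3 -c "
from h import *
shift(.6132,-.0732,.032,85.6)"
```

```text
shift [-0.     -0.0014  0.0314] az 0.1 cur yaw -94.3 q6 1.41 tilt [ 5.e-04 -4.e-04 -1.e+00] t 30.6 pos [ 0.6131 -0.0746  0.0634]
```

>>> servo_tool(series="0 -0.001 0.012 0 0 0 1; 0 -0.001 0.022 0 0 0 1; 0 -0.001 0.029 0 0 0 1; 0 -0.001 0.0315 0 0 0 1; 0 -0.001 0.0315 0 0 0 1")

```text
clock: 31.1
position: [0.6125, -0.0729, 0.0322]
ee_rot: [-0.0, 0.999, -0.037, -0.0]
contact_force: [-2.4, 0.3, 5.0]
width: 0.0329
gripper_force: 30.4
```

>>> servo_tool(series="0 0 0 0 0 0 1; 0 0 0 0 0 0 0.5; 0 0 0 0 0 0 0.3; 0 0 0 0 0 0 0.3; 0 0 0 0 0 0 0.3")

```text
clock: 31.6
position: [0.6128, -0.0732, 0.0313]
ee_rot: [0.0, 0.999, -0.037, -0.0]
contact_force: [-0.3, -0.6, 0.6]
width: 0.0596
gripper_force: 0.0
```

>>> servo_tool(series="0 0 -0.015 0 0 0 0.3; 0 0 -0.045 0 0 0 0.3; 0 0 -0.085 0 0 0 0.2; 0 0 -0.13 0 0 0 0.2; 0 0 -0.17 0 0 0 0")

```text
clock: 32.1
position: [0.6129, -0.0732, 0.2035]
ee_rot: [0.0, 0.999, -0.037, 0.0]
contact_force: [0.5, 0.6, 0.4]
width: 0.0808
gripper_force: 0.0
```

>>> servo_tool(series="-0.03 0 0 0 0 0 0; -0.08 0 0 0 0 0 0; -0.12 0 0 0 0 0 0; -0.14 0 0 0 0 0 0; -0.14 0 0 0 0 0 0")

```text
clock: 32.6
position: [0.47, -0.0621, 0.2017]
ee_rot: [-0.0, 0.999, -0.038, -0.001]
contact_force: [-0.5, 0.0, -0.2]
width: 0.085
gripper_force: 0.0
```

Run:
```python
from h import *
look('wrist','w11'); look('side','s1')
a=cv2.imread('pics/w11.png'); b=cv2.imread('pics/s1.png')
b=cv2.resize(b[130:340,90:400],(620,420))
o=np.hstack([a,b]); cv2.imwrite('pics/fin.png',cv2.resize(o,(800,int(420*800/o.shape[1]))))
```

```text
(no output)
```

View pics/fin.png

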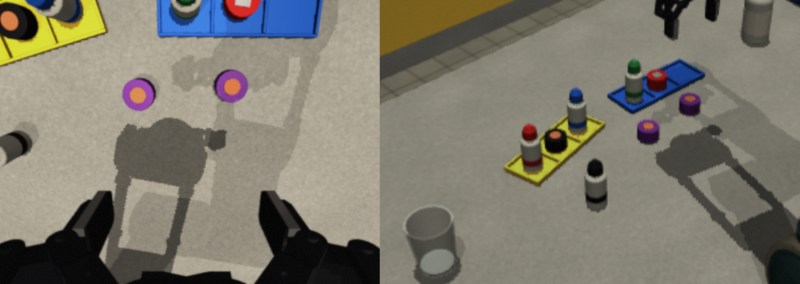

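The side half shows all five items upright in their bays: red (531,150), black mount (556,140), blue (577,112), green (634,80) and red mount (656,79). The black bottle, beaker, wash bottle and look-alikes are where they started, and the gripper is clear.

```bash
python3 -c "
from rig import manip; print(manip.sign_off())"
```

```text
the job is handed in; nothing more can be done
None
```

Both kits are made up as asked and the job is handed in at about 33 s; the last camera check showed all five items upright in their bays and the black-capped bottle, beaker and wash bottle still standing where they were.

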